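# Scoop two glass dishes up against the bench stop and tip them into the tray

## Task

Clear away the two glass dishes without touching them with the fingers: take the flat scoop by its blue handle, push the dishes up against the wooden bench stop until both lie on the pan, pressing gently, and lift them clear of the bench together on the scoop. Then tilt the scoop and let both dishes slide into the white tray so that they lie flat on its floor, and finally set the scoop down flat on the bench clear of the tray and let go of it. Do not knock the brown bottle, the tape roll or the white pot.

Things in the scene. Friction and masses are not known exactly. Their poses are not given: they have to be found in the camera images.
- scoop: flat aluminium dust-pan scoop, loose, 0.3 kg, stands flat by itself. Origin: centre of pan underside; x to the open front lip, y left, z up. Pan 208 mm wide (202 between the cheeks), lip at x = +55 mm, floor 3 mm thick, its front 31 mm a wedge thinning to 0.4 mm. Back wall 32 mm high, inner face at x = -47; cheeks 27 mm high at the back, 5 at the front. Smooth: friction of dishes on it about 0.2
- scoop_grip (a point): middle of the blue handle: 71 mm behind and 73 mm above the scoop's origin, axes as the scoop's. The handle rises from the back wall and leans 25 degrees backward (its upward axis is (-0.423, 0, 0.906)); it is 20 mm thick along y, 26 mm deep, and ends 36 mm beyond this point along its axis. Grip it across y, the gripper leaning back along it
- scoop_lip (a point): middle of the scoop's front lip, at the underside, 55 mm ahead of the scoop's origin; axes as the scoop's. Dishes slide off over this lip when the pan slopes more than about 15 degrees
- dish_a: round clear glass dish, open on top, loose, 77 mm across, 16 mm high, about 0.08 kg; origin centre of its underside. Stands in front of the bench stop, left of the other dish as seen facing the stop
- dish_b: the second dish, the same, right of the first
- bench_stop: plywood fence fixed to the bench, 320 mm long (y), 18 mm thick (x), 45 mm high. Origin: centre of its underside; x is square to it and points away from the robot; its working face, toward robot and dishes, is at x = -9 mm. Steel angle feet behind. The dishes start with centres 100 to 115 mm before the origin, some 46 mm to either side, and slide easily on the bench
- tray: shallow white tray fixed on a plywood board (176 by 236 by 18 mm) on the bench, 152 (x) by 212 (y) by 28 mm high, walls 2 mm, floor 2 mm thick. Origin centre of the tray's underside, 18 mm above the bench; its -x side is the long wall nearest the robot (at x = -76 mm)
- brown_bottle: brown bottle with a black cap, 38 mm across, 78 mm high, loose, past the fence's left end; origin centre of its underside. Leave it alone
- tape_roll: roll of masking tape lying flat, 104 mm across, 25 mm high, loose; origin centre of its underside. Leave it alone
- pot: white pot, 68 mm across, 55 mm high, loose; origin centre of its underside. Leave it alone

How it is judged:
By the outcome, as a careful person would: the job done as asked, in the order asked, and still so for the second after the job is handed in, with the robot touching nothing.
It also fails if it takes over 72 s, if anything falls off the work surface, if the arm or the gripper's body presses on something with over 40 N, if the wrist force passes 120 N, or if a joint passes its speed limit or range.

## Robot

A 7-joint arm with a two-finger parallel gripper is mounted at the origin on a cart in front of the work surface, level with it; the furniture and walls round the work are solid. World frame = base frame: x ahead of the robot, y to its left, z up, the work surface at z = 0. Lengths are in mm, angles in rad, forces in N, time in s.
With the tool pointing down it reaches from about 425 to 800 mm from the base axis. Payload 8.3 kg.
Tool frame: the origin (TCP) lies midway between the tips of the shut fingers; the grasp point (between the pads) lies 19 mm behind it; z points along the fingers, y is the direction in which the jaws open and shut (so a half turn about z gives the same grasp; the last joint's range is limited). The gripper opens to 85 mm and grips with 20 to 120 N. Pads are 22 mm wide; open, the fingers measure 114 mm over their backs; the gripper's body (76 mm by 85 mm) begins 54 mm behind the grasp point. The pads swing forward as they close: fully open they stand 13 mm farther back than shut.
Start: joints at [-1.218, 0.383, 0.016, 1.37, -0.006, 1.388, -0.046], TCP at [252.397, 571.749, 210.379] pointing down, gripper open.
Joint ranges: [-2.95, 2.95], [-0.25, 2.06], [-1.52, 1.56], [0.18, 2.33], [-1.44, 4.58], [0.02, 2.06], [-3.01, 3.01]. Speed limits (rad/s): [2.39, 2.39, 3.01, 3.01, 3.14, 3.14, 3.14].

## Interface

Orientations are given as a rotation vector (axis times angle).
In Python, from rig import manip gives the robot as it stands.
- The arm moves only by the tool arm_command, never from a script. Its argument "steps" is a list of rows, each an object of numbers: "dx", "dy", "dz": the shift along the world's x, y, z in m; "turn": the turn about the world's z in rad; "fingers": the opening, from 0 (shut) to 1 (fully open). A call has exactly 10 rows; each row is the pose to reach, as a shift and turn from the pose commanded when the call began; what a row does not reach only later rows make up. A row lasts 1/8 s, in which the tool goes at most 62.5 mm and 10.7 degrees, less where a joint would pass 70% of its speed; a pose out of reach is approached as far as the arm can. A call with a gripper value outside its range is refused whole. The fingers move at their own pace and stop on an object; "force" is the grip in N (left out, the last holds). Time passes only in rows, so rows that repeat a pose let the fingers close, or fill a call up. It gives the time, the measured TCP pose, the force and the opening at its end, in the units of the state.
- manip.sense(): the state, without advancing time (a new reading comes with each control period).
- manip.capture(name): name is "scene" or "top" or "wrist"; returns (picture, depth): 384x512x3 uint8, red, green, blue; 384x512 float32, mm along the optical axis (not along the pixel's ray), 0 where there is no reading.
- manip.camera_params(name): a dict with "camera_matrix" (3x3 intrinsics, pixels), "rvec" (rotation vector, rad) and "tvec" (3), from world to camera coordinates, as OpenCV has them. Camera axes: x right, y down, z forward; pixel columns grow to the right and rows downward; lengths in mm; the calibration is good to about 2 mm. A picture is of the moment at which its call begins: read the wrist's pose just before it. camera_params takes no time and is no camera call; for the wrist camera it gives the pose at the moment of the call.
- manip.close_job(): hands the job in, once; it reports no verdict.
Trained networks look in the newest picture that a camera, given by its name, has taken for a name from the list of things; names that differ only in an ending like _2 or _b are one class to them, and where a whole thing is asked for, a point or a joint stands for the part that bears it (a point fixed in the world has none). Each returns a list of dicts, best first, with "p" (0 to 1); they miss things now and then, are a little off and sometimes report something else, mostly with a low value. They report only what shows in the picture. A call takes as long as a camera call.
- manip.find_in(camera, query): "bbox" ([left, top, right, bottom] as shares, 0 to 1, of the picture: columns of its width, rows of its height, round what is visible of it).
- manip.silhouettes(camera, query): "pixels" (384x512 bool, what is visible of it) and "bbox" ([left, top, right, bottom] as shares, 0 to 1, of the picture: columns of its width, rows of its height, round what is visible of it).
- manip.landmark_of(camera, query): "centre" ([column, row] as shares, 0 to 1, of the picture: columns of its width, rows of its height: a listed point, or the origin of a listed thing).
The state is a dict: "time_s": time; "q": joint angles; "qvel": joint speeds; "joint_efforts": joint torques, N m; "position": TCP position; "ee_rot": TCP orientation; "wrist_force": force on the tool from outside, world axes, zero at the start; "moment": the same for the moment, N m; "grip_width": finger opening in mm.
Only numpy, scipy, OpenCV 4.12 (cv2) and the standard library are available. Lean on these libraries where they do the work, as an engineer would, in place of code of your own. Each camera call takes 0.05 s, during which the arm holds its last target.

## Working session

There is one attempt and no reset: what is moved stays moved. The work goes in short steps, Python scripts to look and compute and a tool call to move; the robot and the scene stay as the last step left them, time stands still between calls to the robot, and variables do not carry over. Pictures are saved under pics/ and viewed, and the job is handed in when it is done.

Besides the shell and the picture viewer there is one more tool, called after "Emit:" as name([rows], argument=value, ...), one row to a line, values as JSON. arm_command: Moves the arm, as the interface text tells. Its arguments: {"type":"object","properties":{"steps":{"type":"array"},"force":{"type":"number"}},"required":["steps"]}

```bash
ls; mkdir -p pics
cat > h.py <<'E'
import numpy as np, cv2
from rig import manip
def cam(n):
    p=manip.camera_params(n); K=np.array(p["camera_matrix"],float); R=cv2.Rodrigues(np.array(p["rvec"],float))[0]; t=np.array(p["tvec"],float).ravel(); return K,R,t
def pix2plane(c,u,v,z):
    K,R,t=c; d=R.T@np.linalg.inv(K)@np.array([u,v,1.]); o=-R.T@t; return o+d*(z-o[2])/d[2]
def cloud(c,depth):
    K,R,t=c; v,u=np.mgrid[0:384,0:512]; P=np.stack([(u-K[0,2])/K[0,0]*depth,(v-K[1,2])/K[1,1]*depth,depth],-1); return (P-t)@R
def proj(c,P):
    K,R,t=c; q=K@(R@np.array(P,float)+t); return q[:2]/q[2]
def snap(n,f):
    im,d=manip.capture(n); cv2.imwrite("pics/"+f,im[:,:,::-1]); np.save("pics/"+f[:-4]+"_d.npy",d); return im,d
E
python3 - <<'E'
from h import *
for n in ("scene","top"):
    snap(n,n+"0.png"); c=cam(n); print(n,c[0].tolist(),(-c[1].T@c[2]).round())
s=manip.sense(); print(s)
for q in ["scoop","scoop_grip","scoop_lip","dish_a","bench_stop","tray","brown_bottle","tape_roll","pot"]:
    for n in ("top",):
        print(q,n,[(np.round(np.array(r["centre"])*[512,384],1).tolist(),round(r["p"],2)) for r in manip.landmark_of(n,q)])
E
```

```text
pics
scene [[445.28070683029466, 0.0, 249.630956953615], [0.0, 445.28070683029466, 181.8643372886586], [0.0, 0.0, 1.0]] [-527.  573. 1216.]
top [[403.5089762049603, 0.0, 254.84037510361316], [0.0, 403.5089762049603, 184.78924143776985], [0.0, 0.0, 1.0]] [ 323.  -17. 1293.]
{'time_s': 0.1, 'q': array([-1.21789433,  0.38415566,  0.01636813,  1.37101548, -0.00630953,
        1.38822621, -0.04652627]), 'qvel': array([ 1.61619319e-03,  4.83211798e-05,  3.40254201e-04, -1.90489849e-03,
       -6.25591678e-04, -8.08587728e-04, -2.81946808e-03]), 'joint_efforts': array([ 3.46605470e-03, -6.29125714e+01,  8.47938806e-01, -3.72764218e+01,
        1.68545160e-02,  1.01758758e-02,  4.28881754e-05]), 'position': array([252.21471417, 571.3193665 , 209.49307831]), 'ee_rot': array([-6.48308367e-01, -3.07361312e+00,  2.70279361e-03]), 'wrist_force': array([-1.16798979, -0.49850083,  0.07649848]), 'moment': array([-0.0003735 , -0.00255252, -0.06853012]), 'grip_width': 85.44170410693582}
scoop top [([141.5, 232.8], 0.58)]
scoop_grip top [([144.6, 253.6], 0.81), ([140.4, 232.0], 0.54), ([117.4, 186.4], 0.21)]
scoop_lip top [([134.6, 218.6], 0.6)]
dish_a top [([218.7, 184.4], 0.93), ([188.5, 187.7], 0.6)]
bench_stop top [([203.1, 155.5], 0.59), ([393.1, 236.5], 0.3), ([144.7, 251.1], 0.2)]
tray top [([330.6, 166.8], 0.76)]
brown_bottle top [([151.2, 159.0], 0.52)]
tape_roll top [([119.0, 184.7], 0.6), ([218.1, 185.0], 0.34)]
pot top [([387.1, 239.6], 0.72)]
```

View pics/scene0.png

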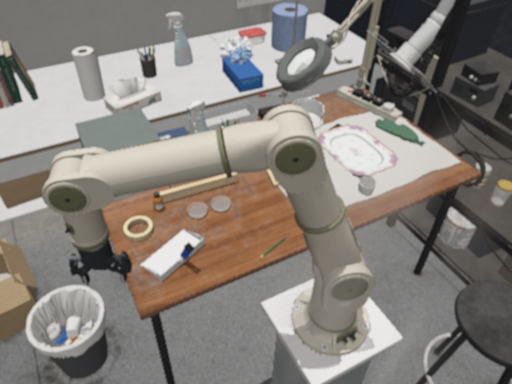

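View pics/top0.png

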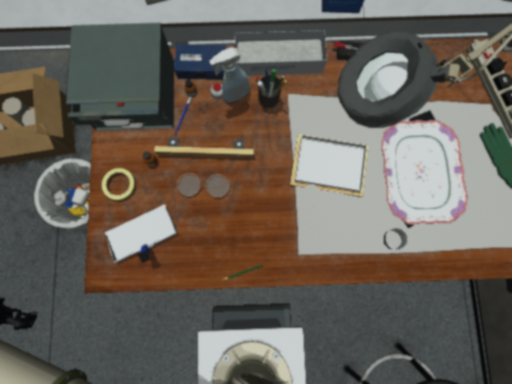

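Run:
```python
from h import *
im,d=snap("top","top1.png"); c=cam("top")
cv2.imwrite("pics/top1z.png",cv2.resize(im[120:290,80:400,::-1],None,fx=2.5,fy=2.5,interpolation=cv2.INTER_CUBIC))
P=cloud(c,d.astype(float))
for q,z in [("scoop",15),("dish_a",16),("bench_stop",45),("tray",46),("brown_bottle",78),("tape_roll",25),("pot",55)]:
    for r in manip.silhouettes("top",q):
        m=r["pixels"]; 
        if m.sum()<10: continue
        cs,_=cv2.findContours(m.astype(np.uint8),cv2.RETR_EXTERNAL,cv2.CHAIN_APPROX_NONE)
        pts=max(cs,key=len)[:,0,:]
        W=np.array([pix2plane(c,u,v,z)[:2] for u,v in pts],np.float32)
        rc=cv2.minAreaRect(W); zz=P[m][:,2]
        print(q,round(r["p"],2),m.sum(),"rect c",np.round(rc[0],1),"size",np.round(rc[1],1),"ang",round(rc[2],1),"z pct",np.percentile(zz,[5,50,95]).round(1))
```

```text
scoop 0.66 2408 rect c [438.  330.4] size [140.  218.5] ang 23.7 z pct [-1.1  4.1 70.2]
scoop 0.51 270 rect c [ 411.3 -482.2] size [69.  45.3] ang 15.7 z pct [ 3.6 32.9 56.5]
dish_a 0.91 401 rect c [603.7 183.3] size [68.  70.2] ang 89.6 z pct [-0.9  3.9 15.7]
dish_a 0.69 394 rect c [598.   91.9] size [70.1 71.3] ang 43.9 z pct [-0.5  4.  13.8]
bench_stop 0.77 1085 rect c [719.8 129.5] size [319.3  60.6] ang 86.2 z pct [ 1.2 40.3 49.1]
tray 0.92 3798 rect c [ 647.9 -269.9] size [232.1 179. ] ang 78.0 z pct [15.7 21.  43.6]
tray 0.42 448 rect c [610.  400.7] size [102.2  97. ] ang 88.0 z pct [ 9.2 23.8 28.9]
brown_bottle 0.69 162 rect c [678.  295.6] size [53.3 35. ] ang 43.6 z pct [15.8 56.  81.2]
tape_roll 0.87 464 rect c [614.8 407.8] size [104.2  98.6] ang 88.0 z pct [ 6.  23.7 29.2]
pot 0.6 321 rect c [ 407.9 -466.5] size [65.9 46.2] ang 16.9 z pct [ 3.7 26.3 55.9]
```

View pics/top1z.png

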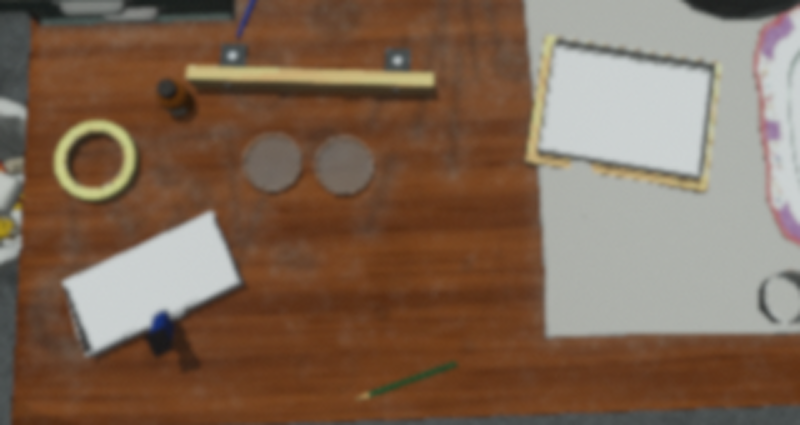

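```bash
cat > fit.py <<'E'
from h import *
from scipy.optimize import minimize
def T(p,pts):
    x,y,a=p; c,s=np.cos(a),np.sin(a); pts=np.array(pts,float); return np.c_[x+c*pts[:,0]-s*pts[:,1], y+s*pts[:,0]+c*pts[:,1], pts[:,2]]
def box(x0,x1,y0,y1,z0,z1): return [(x,y,z) for x in(x0,x1) for y in(y0,y1) for z in(z0,z1)]
M={"scoop":[box(-50,55,-104,104,0,3),box(-50,-47,-104,104,0,32),[(-50,s*104,27) for s in(-1,1)]+[(55,s*104,5) for s in(-1,1)]+[(-50,s*104,0) for s in(-1,1)]+[(55,s*104,0) for s in(-1,1)],
 [( -71-.423*t+dx*.906, dy, 73+.906*t+dx*.423) for t in(-45,36) for dx in(-13,13) for dy in(-10,10)]],
 "bench_stop":[box(-9,9,-160,160,0,45)],"tray":[box(-88,88,-118,118,-18,0),box(-76,76,-106,106,0,28)]}
def render(c,p,parts,S=4,dz=0):
    m=np.zeros((384*S,512*S),np.uint8)
    for q in parts:
        pts=T(p,q); pts[:,2]+=dz
        uv=np.array([proj(c,P) for P in pts]); h=cv2.convexHull(((uv+.5)*S).astype(np.float32))
        cv2.fillConvexPoly(m,h.astype(np.int32),255)
    return cv2.resize(m,(512,384),interpolation=cv2.INTER_AREA)/255.
def fit(c,mask,p0,name,dz=0):
    f=lambda p: np.abs(render(c,p,M[name],dz=dz)-mask).sum()
    best=minimize(f,p0,method="Nelder-Mead",options=dict(initial_simplex=np.array([p0]+[np.array(p0)+d for d in np.diag([12,12,.06])]),xatol=.1,fatol=.3))
    return best.x,best.fun,mask.sum()
E
python3 - <<'E'
from fit import *
c=cam("top"); snap("top","top2.png")
for n,p0,dz in [("scoop",(450,330,.44),0),("bench_stop",(715,129,-.03),0),("tray",(648,-270,-.2),18)]:
    r=manip.silhouettes("top",n)
    if not r: print(n,"none"); continue
    m=r[0]["pixels"].astype(float)
    x,f,s=fit(c,m,p0,n,dz); print(n,round(r[0]["p"],2),x.round(3),round(np.degrees(x[2]),1),f.round(1),s)
    im=cv2.imread("pics/top2.png"); o=render(c,x,M[n],dz=dz)
    big=cv2.resize(im,None,fx=4,fy=4,interpolation=cv2.INTER_CUBIC); ob=cv2.resize((o>.5).astype(np.uint8),None,fx=4,fy=4,interpolation=cv2.INTER_NEAREST)
    cs,_=cv2.findContours(ob,cv2.RETR_EXTERNAL,cv2.CHAIN_APPROX_NONE); cv2.drawContours(big,cs,-1,(0,0,255),1)
    cs,_=cv2.findContours(cv2.resize(m.astype(np.uint8),None,fx=4,fy=4,interpolation=cv2.INTER_NEAREST),cv2.RETR_EXTERNAL,cv2.CHAIN_APPROX_NONE); cv2.drawContours(big,cs,-1,(0,255,0),1)
    v,u=np.argwhere(m>0).mean(0)*4; v=int(max(v,200)); u=int(max(u,260)); cv2.imwrite(f"pics/fit_{n}.png",big[v-200:v+200,u-260:u+260])
ims=[cv2.imread(f"pics/fit_{n}.png") for n in("scoop","bench_stop","tray")]
cv2.imwrite("pics/fits.png",cv2.resize(np.vstack([np.hstack(ims[:2]),np.hstack([ims[2],ims[2]*0])]),(800,600)))
E
```

```text
scoop 0.91 [4.53097e+02 3.36840e+02 4.16000e-01] 23.8 105.1 2297.0
bench_stop 0.65 [ 7.12124e+02  1.32051e+02 -7.00000e-02] -4.0 268.3 1073.0
tray 0.68 [ 6.56571e+02 -2.76157e+02 -2.03000e-01] -11.6 130.2 3780.0
```

View pics/fits.png

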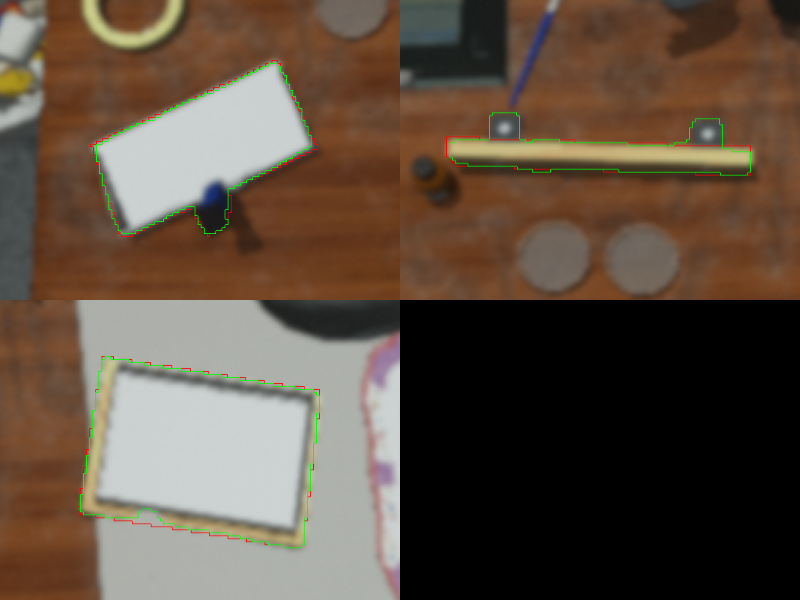

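Run:
```python
from fit import *
c=cam("top"); im=cv2.imread("pics/top2.png")
hsv=cv2.cvtColor(im,cv2.COLOR_BGR2HSV)
roi=np.zeros((384,512),bool); roi[143:160,150:260]=1
m=roi&(hsv[...,0]>13)&(hsv[...,0]<35)&(hsv[...,2]>120)
print(m.sum(), hsv[152,200],hsv[165,170],hsv[155,200])
# top face only + front face
for parts in ([box(-9,9,-160,160,45,45)],[box(-9,9,-160,160,0,45)]):
    M["bench_stop"]=parts
    x,f,s=fit(c,m.astype(float),(712,132,-.06),"bench_stop"); print(x.round(3),np.degrees(x[2]).round(2),f,s)
d=np.load("pics/top1_d.npy").astype(float); P=cloud(c,d); w=roi&(P[...,2]>35)&(P[...,2]<55)
Q=P[w]; print(Q.mean(0).round(1),Q[:,1].min(),Q[:,1].max(),np.degrees(np.arctan(np.polyfit(Q[:,1],Q[:,0],1))),len(Q))
# dishes by landmark and mask at z~8
for u,v in [(218.7,184.4),(188.5,187.7)]: print(pix2plane(c,u,v,0))
for q in ["brown_bottle"]:
    for r in manip.landmark_of("top",q): print(q,pix2plane(c,*(np.array(r["centre"])*[512,384]),0),r["p"])
for r in manip.landmark_of("top","scoop_grip")[:1]: print(pix2plane(c,*(np.array(r["centre"])*[512,384]),73),r["p"])
print("grip model",T((453.1,336.8,.416),[(-71,0,73)]), "tool yaw now")
s=manip.sense(); R=cv2.Rodrigues(s["ee_rot"])[0]; print(R.round(3),s["position"])
K,Rw,t=cam("wrist"); print("wrist cam",(-Rw.T@t).round(),Rw[2].round(2))
```

```text
688 [ 21 102 152] [ 12 181 113] [ 17 121  63]
[ 7.10067e+02  1.29992e+02 -6.90000e-02] -3.95 122.50588235294117 688.0
[ 7.15562e+02  1.31555e+02 -6.70000e-02] -3.81 272.5764705882353 688.0
[708.6 135.7  45. ] -29.1133015271514 299.3986793358047 [ 3.02393451 89.91831848] 631
[603.86309292  86.87996395   0.        ]
[596.31174748 185.68723429   0.        ]
brown_bottle [697.93108737 317.77761676   0.        ] 0.72
brown_bottle [597.2968227  184.45514186   0.        ] 0.38
[384.0527568  305.24416838  73.        ] 0.86
grip model [[388.15540021 308.10855601  73.        ]] tool yaw now
[[-0.915  0.404 -0.   ]
 [ 0.404  0.915 -0.   ]
 [ 0.    -0.    -1.   ]] [252.41231312 571.73581897 210.36575409]
wrist cam [192. 598. 375.] [ 0.24 -0.11 -0.97]
```

Emit:
arm_command([
  {"dx":0.027,"dy":-0.053,"dz":0,"turn":0.166,"fingers":1},
  {"dx":0.054,"dy":-0.106,"dz":0,"turn":0.332,"fingers":1},
  {"dx":0.081,"dy":-0.159,"dz":0,"turn":0.498,"fingers":1},
  {"dx":0.108,"dy":-0.212,"dz":0,"turn":0.664,"fingers":1},
  {"dx":0.135,"dy":-0.265,"dz":0,"turn":0.831,"fingers":1},
  {"dx":0.135,"dy":-0.265,"dz":-0.02,"turn":0.831,"fingers":1},
  {"dx":0.135,"dy":-0.265,"dz":-0.02,"turn":0.831,"fingers":1},
  {"dx":0.135,"dy":-0.265,"dz":-0.02,"turn":0.831,"fingers":1},
  {"dx":0.135,"dy":-0.265,"dz":-0.02,"turn":0.831,"fingers":1},
  {"dx":0.135,"dy":-0.265,"dz":-0.02,"turn":0.831,"fingers":1},
])

```text
time_s: 2.5
position: [387.2, 307.5, 190.8]
ee_rot: [-0.649, 3.073, 0.0]
wrist_force: [0.4, 0.0, 0.1]
grip_width: 85.3
```

Run:
```python
from h import *
c=cam("wrist"); im,d=snap("wrist","w0.png"); s=manip.sense(); print(s["time_s"],s["position"],cv2.Rodrigues(s["ee_rot"])[0].round(3)[:,1],(-c[1].T@c[2]).round())
for q,z in [("scoop_grip",73),("scoop_lip",0),("scoop",0)]:
    for r in manip.landmark_of("wrist",q): 
        uv=np.array(r["centre"])*[512,384]; print(q,uv.round(),pix2plane(c,*uv,z).round(1),round(r["p"],2))
```

```text
2.55 [387.29335419 307.25944662 190.66055184] [-0.404  0.915  0.   ] [327. 280. 355.]
scoop_lip [258. 257.] [500.7 356.7   0. ] 0.64
scoop [254. 220.] [451.6 329.6   0. ] 0.92
```

View pics/w0.png

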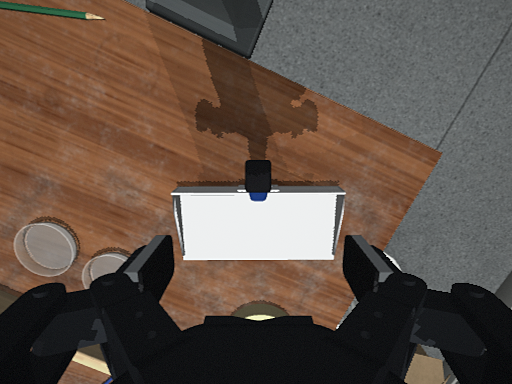

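Run:
```python
from fit import *
c=cam("wrist")
print("lip",[pix2plane(c,u,v,1).round(1) for u,v in((184,260),(335,260))])
print("back",[pix2plane(c,u,v,32).round(1) for u,v in((173,188),(345,187))])
p=(453.1,336.8,.416)
for P in [(55,-102,0),(55,102,0),(-50,-104,32),(-50,104,32),(-71-15+12,0,106+5),(-71-15-12,0,106-5),(-71,0,73)]:
    print(P,proj(c,T(p,[P])[0]).round(1), T(p,[P])[0].round(1))
im=cv2.imread("pics/w0.png"); cv2.imwrite("pics/w0z.png",cv2.resize(im[140:280,150:370],None,fx=3.6,fy=3.6,interpolation=cv2.INTER_CUBIC))
d=np.load("pics/w0_d.npy"); P=cloud(c,d.astype(float)); 
for v in range(160,204,4): print(v,P[v,258].round(0),im[v,258])
```

```text
lip [array([545.2, 263.2,   1. ]), array([460.8, 455. ,   1. ])]
back [array([442.6, 220.8,  32. ]), array([359.9, 405.8,  32. ])]
(55, -102, 0) [186. 260.] [544.6 265.7   0. ]
(55, 102, 0) [332.7 259.8] [462.2 452.3   0. ]
(-50, -104, 32) [171.7 193.3] [449.4 221.5  32. ]
(-50, 104, 32) [347.2 193. ] [365.3 411.7  32. ]
(-74, 0, 111) [259.8 190.6] [385.4 306.9 111. ]
(-98, 0, 101) [259.8 162.1] [363.5 297.2 101. ]
(-71, 0, 73) [259.6 184. ] [388.2 308.1  73. ]
160 [363. 295.  99.] [15 12  6]
164 [366. 296. 102.] [23 21 19]
168 [369. 298. 103.] [18 17 15]
172 [372. 299. 106.] [19 16 18]
176 [375. 300. 106.] [31 30 30]
180 [378. 302. 108.] [31 28 27]
184 [381. 303. 109.] [29 27 26]
188 [384. 304. 112.] [30 29 28]
192 [388. 306. 109.] [63 33 19]
196 [400. 312.  75.] [129  60  32]
200 [410. 316.  52.] [129  73  53]
```

View pics/w0z.png

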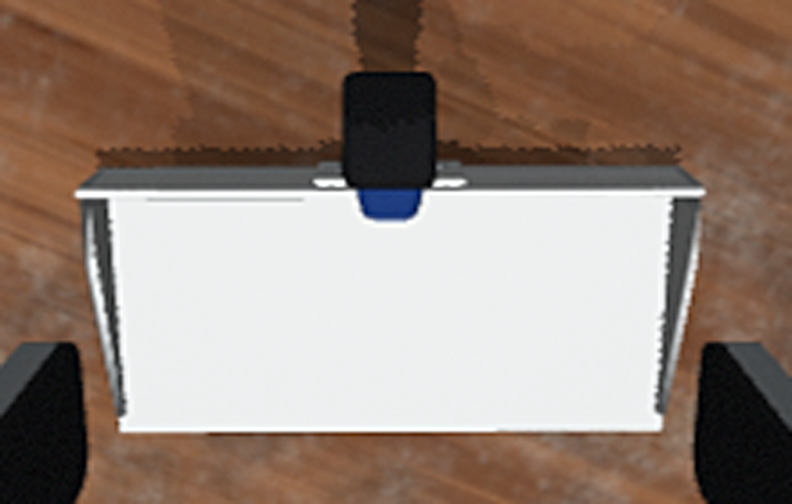

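Emit:
arm_command([
  {"dx":0.001,"dy":0,"dz":-0.045,"turn":0,"fingers":1},
  {"dx":0.001,"dy":0,"dz":-0.09,"turn":0,"fingers":1},
  {"dx":0.001,"dy":0,"dz":-0.125,"turn":0,"fingers":1},
  {"dx":0.001,"dy":0,"dz":-0.137,"turn":0,"fingers":1},
  {"dx":0.001,"dy":0,"dz":-0.137,"turn":0,"fingers":0.6},
  {"dx":0.001,"dy":0,"dz":-0.137,"turn":0,"fingers":0.3},
  {"dx":0.001,"dy":0,"dz":-0.137,"turn":0,"fingers":0},
  {"dx":0.001,"dy":0,"dz":-0.137,"turn":0,"fingers":0},
  {"dx":0.001,"dy":0,"dz":-0.137,"turn":0,"fingers":0},
  {"dx":0.001,"dy":0,"dz":-0.137,"turn":0,"fingers":0},
], force=60)

```text
time_s: 3.95
position: [389.0, 307.3, 54.6]
ee_rot: [-0.647, 3.073, 0.002]
wrist_force: [-1.5, -1.4, 4.6]
grip_width: 19.2
```

Run:
```python
from h import *
c=cam("wrist"); im,d=snap("wrist","w1.png"); s=manip.sense(); print(s["time_s"],s["position"],s["grip_width"],s["wrist_force"],s["moment"])
```

```text
4.0 [388.97725704 307.29973475  54.59029197] 19.00062899477706 [-0.29992728 -1.00917854  5.20040212] [-0.10172814  0.25945806  0.05818685]
```

View pics/w1.png

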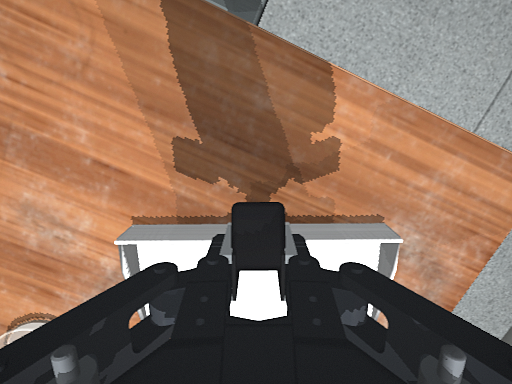

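Emit:
arm_command([
  {"dx":0,"dy":0,"dz":0.015,"turn":0,"fingers":0},
  {"dx":0,"dy":0,"dz":0.03,"turn":0,"fingers":0},
  {"dx":0.003,"dy":-0.022,"dz":0.03,"turn":-0.08,"fingers":0},
  {"dx":0.008,"dy":-0.049,"dz":0.03,"turn":-0.16,"fingers":0},
  {"dx":0.013,"dy":-0.076,"dz":0.03,"turn":-0.24,"fingers":0},
  {"dx":0.018,"dy":-0.103,"dz":0.03,"turn":-0.32,"fingers":0},
  {"dx":0.022,"dy":-0.13,"dz":0.03,"turn":-0.4,"fingers":0},
  {"dx":0.027,"dy":-0.157,"dz":0.03,"turn":-0.483,"fingers":0},
  {"dx":0.027,"dy":-0.157,"dz":0.03,"turn":-0.483,"fingers":0},
  {"dx":0.027,"dy":-0.157,"dz":0.03,"turn":-0.483,"fingers":0},
])

```text
time_s: 5.25
position: [415.5, 149.6, 83.4]
ee_rot: [-0.108, -3.14, -0.0]
wrist_force: [0.5, 0.5, -3.8]
grip_width: 19.1
```

Run:
```python
from h import *
c=cam("wrist"); im,d=snap("wrist","w2.png"); s=manip.sense(); print(s["time_s"],s["position"],s["grip_width"],s["wrist_force"],s["moment"])
im,d=snap("scene","s2.png");cv2.imwrite("pics/s2z.png",cv2.resize(im[140:300,90:310,::-1],None,fx=3.6,fy=3.6,interpolation=cv2.INTER_CUBIC))
im,d=snap("top","t2.png");cv2.imwrite("pics/t2z.png",cv2.resize(im[120:290,80:400,::-1],None,fx=2.5,fy=2.5,interpolation=cv2.INTER_CUBIC))
```

```text
5.3 [415.40939664 150.05337297  83.41000188] 18.92652855754983 [ 0.36203947  0.914835   -4.02215038] [0.05077849 0.17100125 0.07955406]
```

View pics/w2.png

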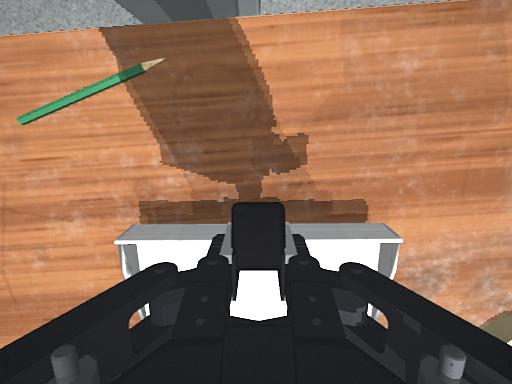

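View pics/s2z.png

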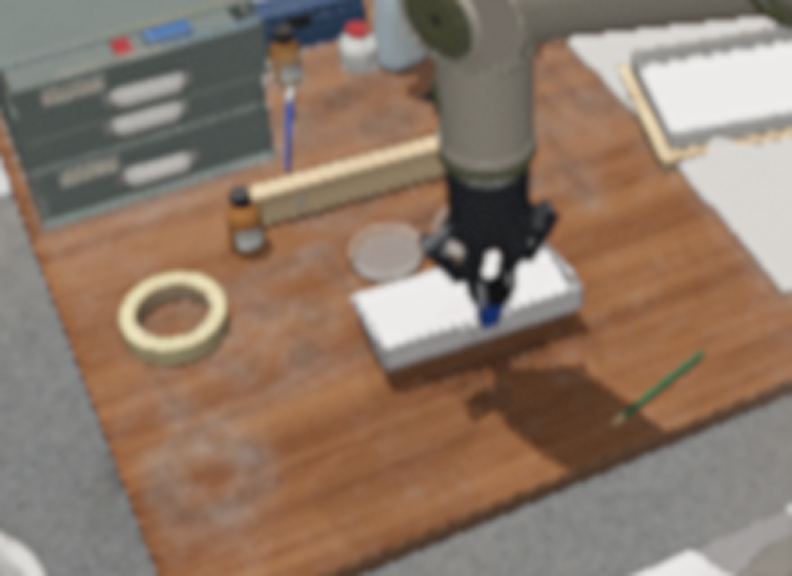

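View pics/t2z.png

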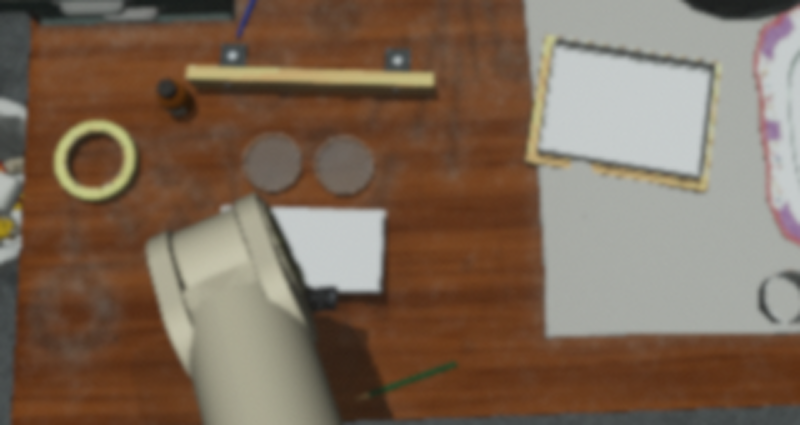

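Emit:
arm_command([
  {"dx":0,"dy":0,"dz":0.03,"turn":0,"fingers":0},
  {"dx":0,"dy":0,"dz":0.06,"turn":0,"fingers":0},
  {"dx":0,"dy":0,"dz":0.06,"turn":0,"fingers":0},
  {"dx":0,"dy":0,"dz":0.06,"turn":0,"fingers":0},
  {"dx":0,"dy":0,"dz":0.12,"turn":0,"fingers":0},
  {"dx":0,"dy":0,"dz":0.06,"turn":0,"fingers":0},
  {"dx":0,"dy":0,"dz":0.12,"turn":0,"fingers":0},
  {"dx":0,"dy":0,"dz":0.06,"turn":0,"fingers":0},
  {"dx":0,"dy":0,"dz":0.06,"turn":0,"fingers":0},
  {"dx":0,"dy":0,"dz":0.06,"turn":0,"fingers":0},
], force=20)

```text
time_s: 6.65
position: [415.4, 149.8, 143.4]
ee_rot: [-0.106, -3.139, 0.001]
wrist_force: [0.6, -0.2, -3.2]
grip_width: 19.2
```

Run:
```python
from h import *
c=cam("wrist"); im,d=snap("wrist","w3.png"); s=manip.sense(); print(s["time_s"],s["position"],s["grip_width"],s["wrist_force"],s["moment"])
```

```text
6.7 [416.06730517 150.04853362 144.1657209 ] 19.236004670649212 [ 0.18262929  0.60356813 -3.43406615] [ 0.02138234  0.10035179 -0.03203067]
```

View pics/w3.png

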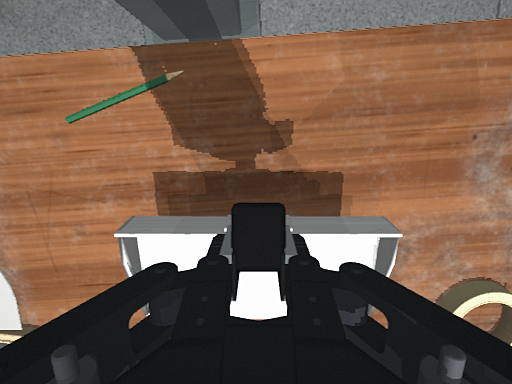

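```bash
cat >> h.py <<'E'
def tilt(c,im,d,yaw,lo=(200,420)):
    P=cloud(c,d.astype(float)); w=np.zeros((384,512),bool); w[236:330,115:400]=1
    g=im.astype(int); w&=(g.min(2)>175)&((g.max(2)-g.min(2))<30)&(d>0)
    Q=P[w]; ax=np.array([np.cos(yaw),np.sin(yaw)])
    for _ in range(4):
        A=np.c_[Q[:,:2],np.ones(len(Q))]; k,*_=np.linalg.lstsq(A,Q[:,2],rcond=None); r=Q[:,2]-A@k; Q=Q[np.abs(r)<max(1.0,1.5*np.abs(r).std())]
    return -np.degrees(np.arctan(k[:2]@ax)), np.degrees(np.arctan(k[:2]@[-ax[1],ax[0]])), len(Q), r.std()
E
python3 - <<'E'
from h import *
# need camera poses: current valid for w3; w2 same rotation, use current (tilt depends on rotation only)
c=cam("wrist")
for f,y in (("w2",-.068),("w3",-.068)):
    im=cv2.imread(f"pics/{f}.png")[:,:,::-1]; d=np.load(f"pics/{f}_d.npy"); print(f,tilt(c,im,d,y))
K,R,t=c; P=cloud(c,np.load("pics/w3_d.npy").astype(float)); print([P[v,258].round() for v in(290,300,310)],P[245,150].round(),P[232,200].round())
E
```

```text
w2 (np.float64(1.0644468159506175), np.float64(-0.10358352817539086), 3364, np.float64(0.49447667801239886))
w3 (np.float64(4.6201394153639805), np.float64(-0.04143509218314108), 5071, np.float64(0.495086632916342))
[array([501., 143.,  86.]), array([512., 143.,  86.]), array([523., 142.,  85.])] [449.  56.  91.] [428. 106. 119.]
```

Emit:
arm_command([
  {"dx":0,"dy":0,"dz":-0.03,"turn":0,"fingers":0},
  {"dx":0,"dy":0,"dz":-0.055,"turn":0,"fingers":0},
  {"dx":0,"dy":0,"dz":-0.07,"turn":0,"fingers":0},
  {"dx":0,"dy":0,"dz":-0.08,"turn":0,"fingers":0},
  {"dx":0,"dy":0,"dz":-0.086,"turn":0,"fingers":0},
  {"dx":0,"dy":0,"dz":-0.09,"turn":0,"fingers":0},
  {"dx":0,"dy":0,"dz":-0.09,"turn":0,"fingers":0},
  {"dx":0,"dy":0,"dz":-0.09,"turn":0,"fingers":0},
  {"dx":0,"dy":0,"dz":-0.09,"turn":0,"fingers":0},
  {"dx":0,"dy":0,"dz":-0.09,"turn":0,"fingers":0},
], force=20)

```text
time_s: 7.95
position: [416.6, 150.5, 54.7]
ee_rot: [0.106, 3.137, 0.002]
wrist_force: [-2.1, 0.0, 5.8]
grip_width: 19.3
```

Run:
```python
from h import *
c=cam("wrist"); im,d=snap("wrist","w4.png"); s=manip.sense(); print(s["time_s"],s["position"],s["grip_width"],s["wrist_force"],s["moment"],tilt(c,im,d,-.068))
P=cloud(c,d.astype(float)); print([P[v,258].round(1) for v in(290,300,310)])
```

```text
8.0 [416.59455359 150.52207461  54.69365957] 18.96114987409974 [-3.5137702  -0.09066857  5.46269879] [-0.09835887  0.10640792  0.01786507] (np.float64(0.8620495678375827), np.float64(-0.04675898846652099), 3447, np.float64(0.4883869305673424))
[array([496.9, 144.3,   4.3]), array([506.9, 143.6,   4.2]), array([518.3, 142.8,   2.8])]
```

Emit:
arm_command([
  {"dx":0.014,"dy":-0.001,"dz":0,"turn":0,"fingers":0},
  {"dx":0.028,"dy":-0.002,"dz":0,"turn":0,"fingers":0},
  {"dx":0.042,"dy":-0.003,"dz":0,"turn":0,"fingers":0},
  {"dx":0.056,"dy":-0.004,"dz":0,"turn":0,"fingers":0},
  {"dx":0.07,"dy":-0.0045,"dz":0,"turn":0,"fingers":0},
  {"dx":0.084,"dy":-0.005,"dz":0,"turn":0,"fingers":0},
  {"dx":0.098,"dy":-0.006,"dz":0,"turn":0,"fingers":0},
  {"dx":0.112,"dy":-0.007,"dz":0,"turn":0,"fingers":0},
  {"dx":0.126,"dy":-0.008,"dz":0,"turn":0,"fingers":0},
  {"dx":0.132,"dy":-0.009,"dz":0,"turn":0,"fingers":0},
], force=40)

```text
time_s: 9.25
position: [548.9, 141.4, 54.7]
ee_rot: [0.106, 3.138, 0.002]
wrist_force: [-6.2, 0.7, 9.8]
grip_width: 18.9
```

Run:
```python
from h import *
c=cam("wrist"); im,d=snap("wrist","w5.png"); s=manip.sense(); print(s["time_s"],s["position"],s["grip_width"],s["wrist_force"],s["moment"],tilt(c,im,d,-.068))
im,d=snap("scene","s5.png");cv2.imwrite("pics/s5z.png",cv2.resize(im[140:300,90:310,::-1],None,fx=3.6,fy=3.6,interpolation=cv2.INTER_CUBIC))
im,d=snap("top","t5.png");cv2.imwrite("pics/t5z.png",cv2.resize(im[120:290,80:400,::-1],None,fx=2.5,fy=2.5,interpolation=cv2.INTER_CUBIC))
```

```text
9.3 [549.49699342 141.25227775  54.75197663] 19.125118181296866 [0.0961423  1.48504503 6.52977707] [ 0.23820858 -0.49161967  0.02432941] (np.float64(0.7227034586091979), np.float64(-0.011114670933275133), 3040, np.float64(0.4719765068940998))
```

View pics/s5z.png

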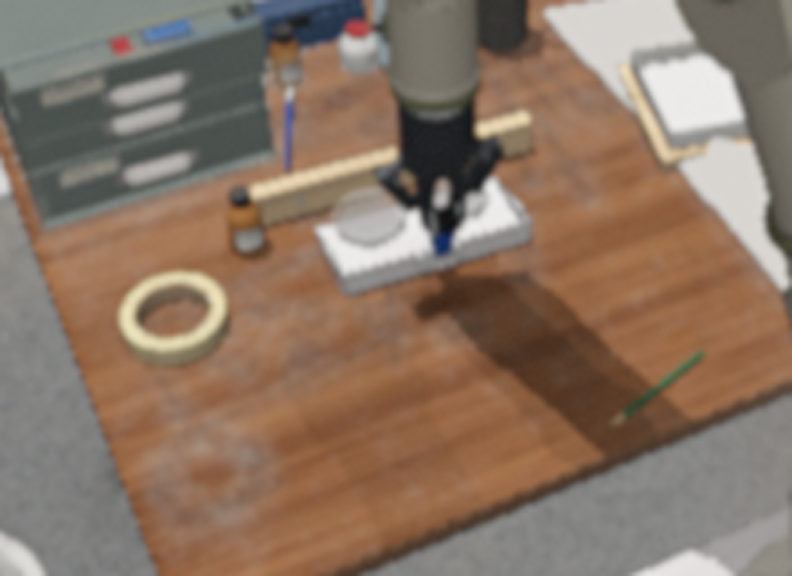

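View pics/t5z.png

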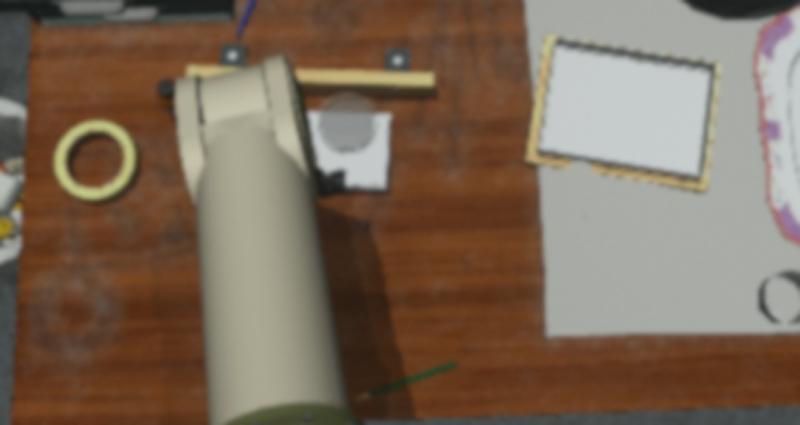

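View pics/w5.png

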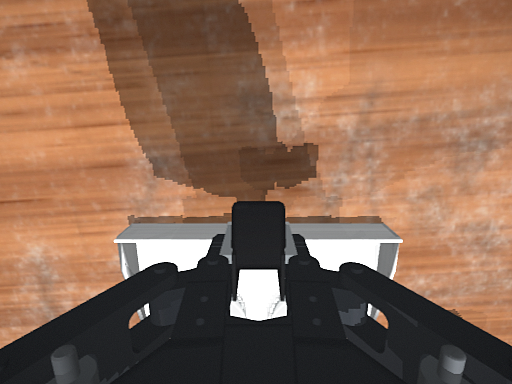

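Emit:
arm_command([
  {"dx":0.005,"dy":0,"dz":0,"turn":0,"fingers":0},
  {"dx":0.01,"dy":-0.0005,"dz":0,"turn":0,"fingers":0},
  {"dx":0.014,"dy":-0.001,"dz":0,"turn":0,"fingers":0},
  {"dx":0.018,"dy":-0.001,"dz":0,"turn":0,"fingers":0},
  {"dx":0.02,"dy":-0.001,"dz":0,"turn":0,"fingers":0},
  {"dx":0.022,"dy":-0.0015,"dz":0,"turn":0,"fingers":0},
  {"dx":0.023,"dy":-0.0015,"dz":0,"turn":0,"fingers":0},
  {"dx":0.024,"dy":-0.0015,"dz":0,"turn":0,"fingers":0},
  {"dx":0.025,"dy":-0.0015,"dz":0,"turn":0,"fingers":0},
  {"dx":0.025,"dy":-0.0015,"dz":0,"turn":0,"fingers":0},
])

```text
time_s: 10.65
position: [572.8, 139.9, 54.8]
ee_rot: [0.106, 3.139, 0.002]
wrist_force: [-5.4, 0.2, 10.6]
grip_width: 19.3
```

Run:
```python
from h import *
c=cam("wrist"); im,d=snap("wrist","w6.png"); s=manip.sense(); print(s["time_s"],s["position"],s["grip_width"],s["wrist_force"],s["moment"],tilt(c,im,d,-.068))
im,d=snap("top","t6.png");cv2.imwrite("pics/t6z.png",cv2.resize(im[130:210,140:280,::-1],None,fx=5.5,fy=5.5,interpolation=cv2.INTER_CUBIC))
```

```text
10.7 [572.78384056 139.87942068  54.73996496] 18.978228563001988 [-5.41998307  0.12741357 10.86495726] [ 0.03844819  0.67885825 -0.00694156] (np.float64(0.17039362697304222), np.float64(-0.03908415235673176), 2331, np.float64(0.582393186768807))
```

View pics/t6z.png

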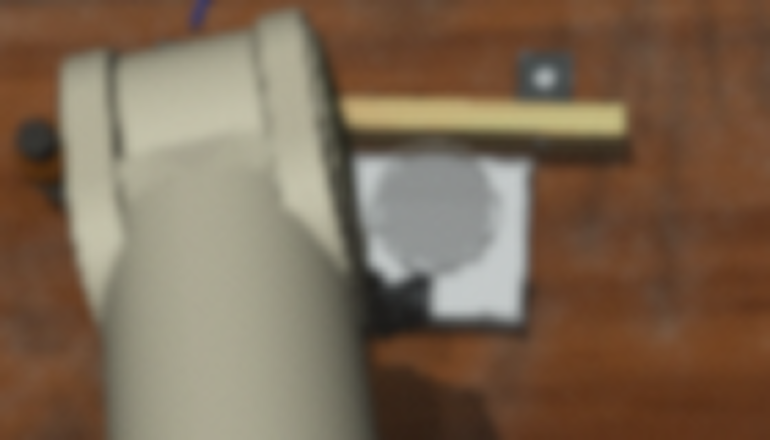

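Emit:
arm_command([
  {"dx":0.001,"dy":0,"dz":0,"turn":0,"fingers":0},
  {"dx":0.002,"dy":0,"dz":0,"turn":0,"fingers":0},
  {"dx":0.003,"dy":0,"dz":0,"turn":0,"fingers":0},
  {"dx":0.004,"dy":0,"dz":0,"turn":0,"fingers":0},
  {"dx":0.004,"dy":0,"dz":0,"turn":0,"fingers":0},
  {"dx":0.004,"dy":0,"dz":0,"turn":0,"fingers":0},
  {"dx":0.004,"dy":0,"dz":0,"turn":0,"fingers":0},
  {"dx":0.004,"dy":0,"dz":0,"turn":0,"fingers":0},
  {"dx":0.004,"dy":0,"dz":0,"turn":0,"fingers":0},
  {"dx":0.004,"dy":0,"dz":0,"turn":0,"fingers":0},
])

```text
time_s: 12.0
position: [576.4, 139.8, 54.7]
ee_rot: [0.106, 3.14, 0.001]
wrist_force: [-8.9, -0.3, 12.3]
grip_width: 18.9
```

Run:
```python
from h import *
c=cam("wrist"); im,d=snap("wrist","w7.png"); s=manip.sense(); print(s["time_s"],s["position"],s["grip_width"],s["wrist_force"],s["moment"],tilt(c,im,d,-.068))
im,d=snap("top","t7.png");cv2.imwrite("pics/t7z.png",cv2.resize(im[130:210,140:280,::-1],None,fx=5.5,fy=5.5,interpolation=cv2.INTER_CUBIC))
```

```text
12.05 [576.43195087 139.80518552  54.77846371] 18.767720055570386 [-8.79591122 -0.35528459 12.05759968] [-0.04142474  1.06580307 -0.02010775] (np.float64(-0.04194109308690102), np.float64(-0.061013172792693464), 1930, np.float64(0.9438076729430919))
```

View pics/t7z.png

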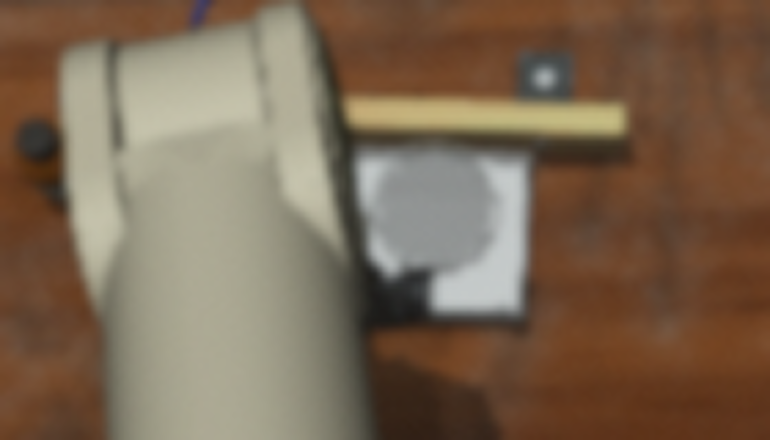

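View pics/w7.png

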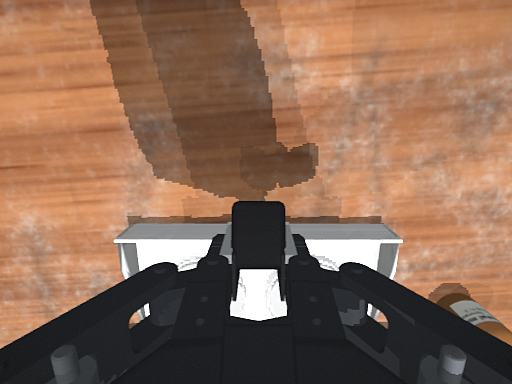

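Emit:
arm_command([
  {"dx":0,"dy":0,"dz":0,"turn":0,"fingers":0},
  {"dx":0,"dy":0,"dz":0,"turn":0,"fingers":0},
  {"dx":-0.001,"dy":0,"dz":0.002,"turn":0,"fingers":0},
  {"dx":-0.002,"dy":0,"dz":0.005,"turn":0,"fingers":0},
  {"dx":-0.003,"dy":0,"dz":0.009,"turn":0,"fingers":0},
  {"dx":-0.003,"dy":0,"dz":0.014,"turn":0,"fingers":0},
  {"dx":-0.003,"dy":0,"dz":0.02,"turn":0,"fingers":0},
  {"dx":-0.003,"dy":0,"dz":0.026,"turn":0,"fingers":0},
  {"dx":-0.003,"dy":0,"dz":0.03,"turn":0,"fingers":0},
  {"dx":-0.003,"dy":0,"dz":0.03,"turn":0,"fingers":0},
], force=120)

```text
time_s: 13.35
position: [573.7, 139.4, 83.9]
ee_rot: [0.106, 3.139, 0.0]
wrist_force: [0.5, -0.5, -5.0]
grip_width: 17.9
```

Run:
```python
from h import *
c=cam("wrist"); im,d=snap("wrist","w8.png"); s=manip.sense(); print(s["time_s"],s["position"],s["grip_width"],s["wrist_force"],s["moment"],tilt(c,im,d,-.068))
im,d=snap("top","t8.png");cv2.imwrite("pics/t8z.png",cv2.resize(im[130:210,140:280,::-1],None,fx=5.5,fy=5.5,interpolation=cv2.INTER_CUBIC))
im,d=snap("scene","s8.png");cv2.imwrite("pics/s8z.png",cv2.resize(im[140:260,150:310,::-1],None,fx=4.8,fy=4.8,interpolation=cv2.INTER_CUBIC))
```

```text
13.4 [573.46247277 139.28629289  83.51734225] 17.8872551459842 [-0.372435   -0.1122913  -5.92024501] [0.09558953 0.28905835 0.04131847] (np.float64(1.4196798395885046), np.float64(-0.10880545433685725), 1861, np.float64(0.9617947773045458))
```

View pics/t8z.png

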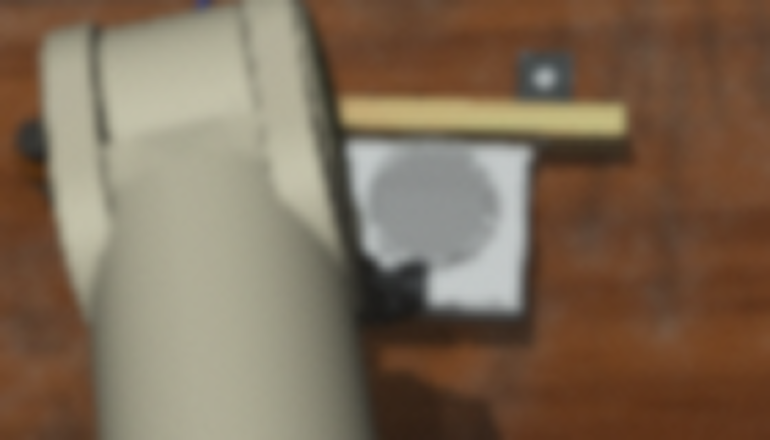

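View pics/s8z.png

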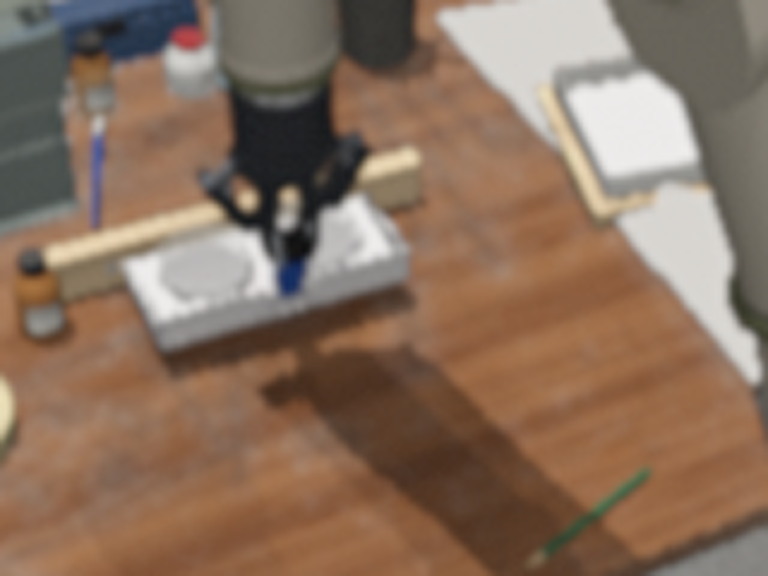

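View pics/w8.png

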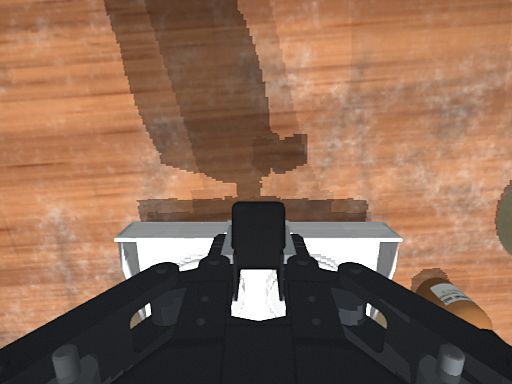

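Emit:
arm_command([
  {"dx":0,"dy":0,"dz":0.005,"turn":0,"fingers":0},
  {"dx":-0.001,"dy":0,"dz":0.015,"turn":0,"fingers":0},
  {"dx":-0.003,"dy":-0.004,"dz":0.027,"turn":0,"fingers":0},
  {"dx":-0.006,"dy":-0.012,"dz":0.039,"turn":0,"fingers":0},
  {"dx":-0.01,"dy":-0.025,"dz":0.051,"turn":-0.005,"fingers":0},
  {"dx":-0.014,"dy":-0.045,"dz":0.061,"turn":-0.01,"fingers":0},
  {"dx":-0.018,"dy":-0.07,"dz":0.066,"turn":-0.02,"fingers":0},
  {"dx":-0.022,"dy":-0.1,"dz":0.068,"turn":-0.03,"fingers":0},
  {"dx":-0.026,"dy":-0.13,"dz":0.068,"turn":-0.04,"fingers":0},
  {"dx":-0.029,"dy":-0.16,"dz":0.068,"turn":-0.05,"fingers":0},
])

```text
time_s: 14.75
position: [543.5, -23.8, 151.4]
ee_rot: [-0.189, -3.136, 0.001]
wrist_force: [0.3, 0.7, -4.8]
grip_width: 17.9
```

Emit:
arm_command([
  {"dx":-0.002,"dy":-0.03,"dz":0,"turn":-0.01,"fingers":0},
  {"dx":-0.004,"dy":-0.06,"dz":0,"turn":-0.02,"fingers":0},
  {"dx":-0.006,"dy":-0.09,"dz":0,"turn":-0.03,"fingers":0},
  {"dx":-0.008,"dy":-0.12,"dz":0,"turn":-0.04,"fingers":0},
  {"dx":-0.01,"dy":-0.148,"dz":0,"turn":-0.05,"fingers":0},
  {"dx":-0.011,"dy":-0.174,"dz":0,"turn":-0.06,"fingers":0},
  {"dx":-0.012,"dy":-0.196,"dz":0,"turn":-0.068,"fingers":0},
  {"dx":-0.013,"dy":-0.213,"dz":0,"turn":-0.076,"fingers":0},
  {"dx":-0.013,"dy":-0.224,"dz":0,"turn":-0.084,"fingers":0},
  {"dx":-0.013,"dy":-0.23,"dz":0,"turn":-0.084,"fingers":0},
])

```text
time_s: 16.0
position: [531.4, -251.1, 151.3]
ee_rot: [-0.316, -3.125, -0.0]
wrist_force: [0.5, 0.6, -5.2]
grip_width: 18.1
```

Run:
```python
from h import *
c=cam("wrist"); im,d=snap("wrist","w9.png"); s=manip.sense(); print(s["time_s"],s["position"],s["grip_width"],s["wrist_force"],s["moment"],tilt(c,im,d,-.202))
im,d=snap("top","t9.png");cv2.imwrite("pics/t9z.png",cv2.resize(im[120:220,270:410,::-1],None,fx=5.5,fy=5.5,interpolation=cv2.INTER_CUBIC))
im,d=snap("scene","s9.png");cv2.imwrite("pics/s9z.png",cv2.resize(im[90:250,240:440,::-1],None,fx=3.7,fy=3.7,interpolation=cv2.INTER_CUBIC))
```

```text
16.05 [ 531.32517807 -251.61632087  151.28275812] 17.931376569934354 [-0.74218138  0.14020125 -4.99988206] [-0.09156311  0.42619568 -0.04262869] (np.float64(2.181055894441262), np.float64(0.22322647429771172), 1164, np.float64(0.6197596465575822))
```

View pics/t9z.png

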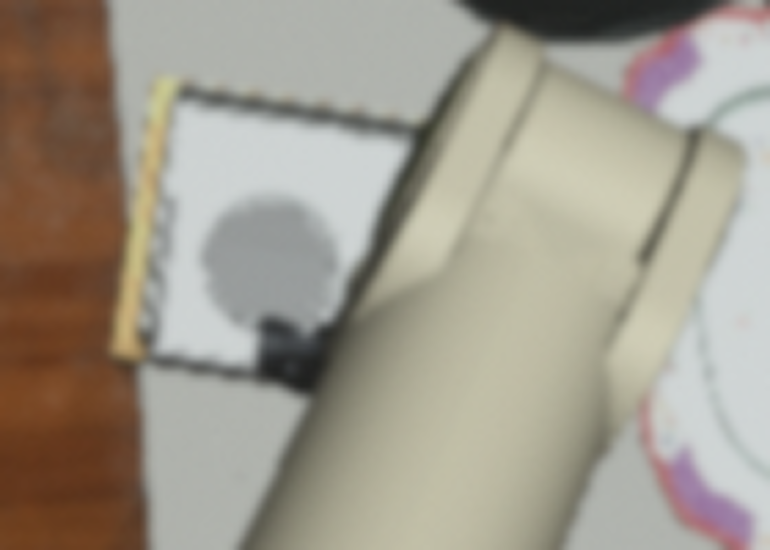

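View pics/s9z.png

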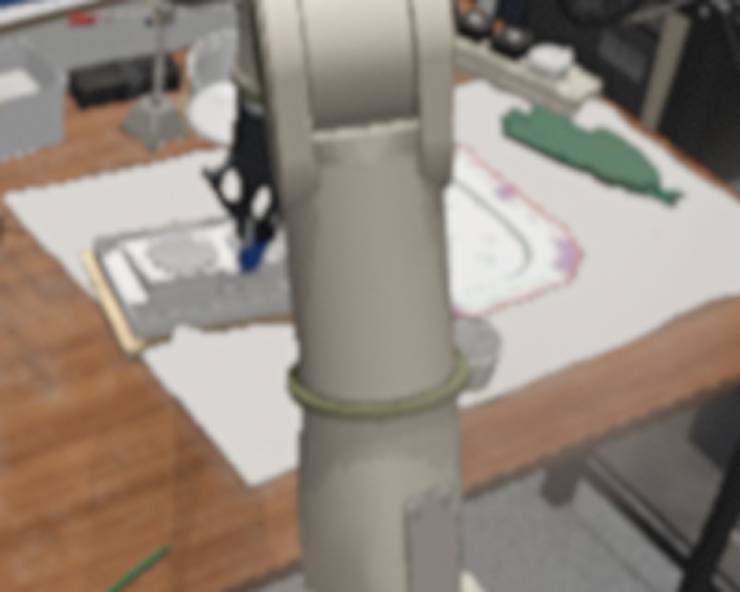

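View pics/w9.png

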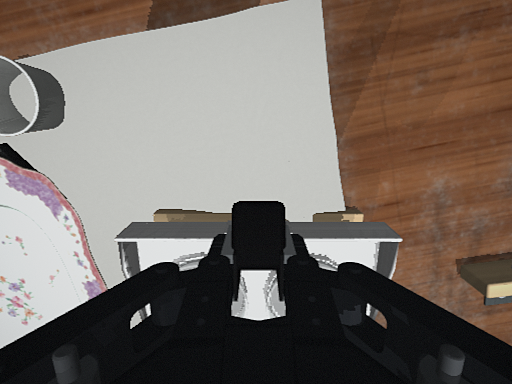

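Run:
```python
from h import *
c=cam("wrist")
ax=np.array([.9796,-.2011]); ay=np.array([.2011,.9796]); o=np.array([656.6,-276.2])
for u,v in((155,210),(362,210)):
    p=pix2plane(c,u,v,18); print(p.round(1),(p[:2]-o)@ax,(p[:2]-o)@ay)
s=manip.sense()["position"][:2]; print((s-o)@ax,(s-o)@ay)
```

```text
[ 542.8 -370.1   18. ] -92.55839398025213 -114.90366142393805
[ 589. -145.   18.] -92.59432478597789 114.9268727110175
-127.68149721024923 0.20108700523869527
```

Emit:
arm_command([
  {"dx":0,"dy":0,"dz":0,"turn":0,"fingers":0},
  {"dx":0,"dy":0,"dz":0,"turn":0,"fingers":0},
  {"dx":0,"dy":0,"dz":0,"turn":0,"fingers":0},
  {"dx":0,"dy":0,"dz":0,"turn":0,"fingers":0},
  {"dx":0,"dy":0,"dz":0,"turn":0,"fingers":0},
  {"dx":0,"dy":0,"dz":0,"turn":0,"fingers":0},
  {"dx":0,"dy":0,"dz":0,"turn":0,"fingers":0},
  {"dx":0,"dy":0,"dz":0,"turn":0,"fingers":0},
  {"dx":0,"dy":0,"dz":0,"turn":0,"fingers":0},
  {"dx":0,"dy":0,"dz":0,"turn":0,"fingers":0},
], force=20)

```text
time_s: 17.4
position: [531.4, -250.7, 151.4]
ee_rot: [-0.316, -3.126, 0.0]
wrist_force: [-0.5, -0.1, -5.3]
grip_width: 18.0
```

Run:
```python
from h import *
c=cam("wrist"); im,d=snap("wrist","w10.png"); s=manip.sense(); print(s["time_s"],s["position"],s["grip_width"],s["wrist_force"],s["moment"],tilt(c,im,d,-.202))
```

```text
17.45 [ 531.39132534 -250.74536318  151.38256105] 18.133619712162783 [-0.08802315 -0.4134917  -5.19672089] [ 0.05712388  0.32233536 -0.02168418] (np.float64(2.930439800367883), np.float64(0.30481051010884974), 998, np.float64(0.5963520244033441))
```

View pics/w10.png

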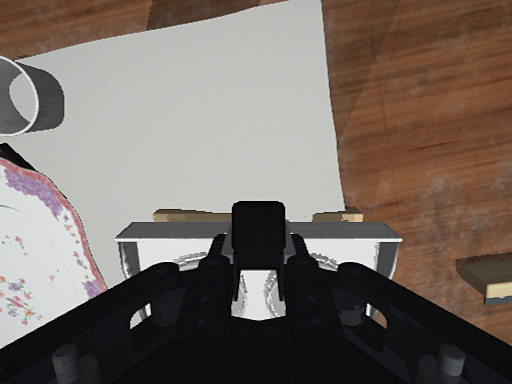

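Emit:
arm_command([
  {"dx":0,"dy":0,"dz":0.03,"turn":0,"fingers":0},
  {"dx":0,"dy":0,"dz":0.03,"turn":0,"fingers":0},
  {"dx":0,"dy":0,"dz":0.015,"turn":0,"fingers":0},
  {"dx":0,"dy":0,"dz":0,"turn":0,"fingers":0},
  {"dx":0,"dy":0,"dz":0.03,"turn":0,"fingers":0},
  {"dx":0,"dy":0,"dz":0.03,"turn":0,"fingers":0},
  {"dx":0,"dy":0,"dz":0.015,"turn":0,"fingers":0},
  {"dx":0,"dy":0,"dz":0,"turn":0,"fingers":0},
  {"dx":0,"dy":0,"dz":0,"turn":0,"fingers":0},
  {"dx":0,"dy":0,"dz":0,"turn":0,"fingers":0},
], force=20)

```text
time_s: 18.7
position: [531.3, -250.7, 151.0]
ee_rot: [-0.316, -3.125, 0.0]
wrist_force: [-0.3, 0.1, -4.7]
grip_width: 18.0
```

Run:
```python
from h import *
c=cam("wrist"); im,d=snap("wrist","w11.png"); s=manip.sense(); print(s["time_s"],s["position"],s["grip_width"],s["wrist_force"],s["moment"],tilt(c,im,d,-.202))
```

```text
18.75 [ 531.55730198 -250.90329626  151.48686965] 18.32810467277048 [ 0.2793026   1.03967704 -4.79694226] [0.08670341 0.33890062 0.0502624 ] (np.float64(2.6850664090230447), np.float64(0.4514712405176428), 1067, np.float64(0.6019394161468764))
```

View pics/w11.png

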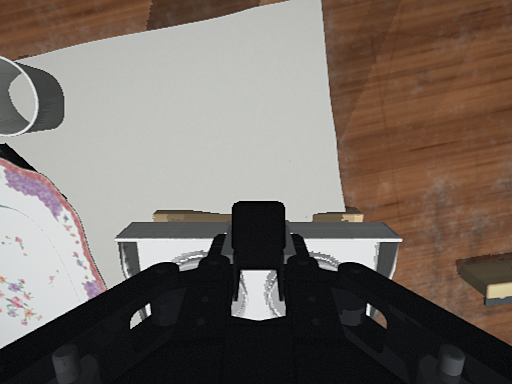

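Emit:
arm_command([
  {"dx":0,"dy":0,"dz":0,"turn":0,"fingers":0.15},
  {"dx":0,"dy":0,"dz":0,"turn":0,"fingers":0.17},
  {"dx":0,"dy":0,"dz":0,"turn":0,"fingers":0.18},
  {"dx":0,"dy":0,"dz":0,"turn":0,"fingers":0.19},
  {"dx":0,"dy":0,"dz":0,"turn":0,"fingers":0.195},
  {"dx":0,"dy":0,"dz":0,"turn":0,"fingers":0.2},
  {"dx":0,"dy":0,"dz":0,"turn":0,"fingers":0.205},
  {"dx":0,"dy":0,"dz":0,"turn":0,"fingers":0.205},
  {"dx":0,"dy":0,"dz":0,"turn":0,"fingers":0.205},
  {"dx":0,"dy":0,"dz":0,"turn":0,"fingers":0.205},
], force=20)

```text
time_s: 20.0
position: [531.4, -250.8, 151.4]
ee_rot: [-0.316, -3.126, 0.0]
wrist_force: [0.1, 0.6, -5.2]
grip_width: 17.9
```

Run:
```python
from h import *
c=cam("wrist"); im,d=snap("wrist","w12.png"); s=manip.sense(); print(s["time_s"],s["position"],s["grip_width"],s["wrist_force"],s["moment"],tilt(c,im,d,-.202))
```

```text
20.05 [ 531.3782113  -250.73326536  151.33961619] 18.10103339622149 [ 0.15377902  0.8313579  -4.78197163] [0.0614438  0.35020056 0.02370715] (np.float64(3.2949980553196743), np.float64(0.636250500744787), 965, np.float64(0.6013087827538475))
```

Emit:
arm_command([
  {"dx":0,"dy":0,"dz":0,"turn":0,"fingers":0.208},
  {"dx":0,"dy":0,"dz":0,"turn":0,"fingers":0.21},
  {"dx":0,"dy":0,"dz":0,"turn":0,"fingers":0.212},
  {"dx":0,"dy":0,"dz":0,"turn":0,"fingers":0.214},
  {"dx":0,"dy":0,"dz":0,"turn":0,"fingers":0.216},
  {"dx":0,"dy":0,"dz":0,"turn":0,"fingers":0.218},
  {"dx":0,"dy":0,"dz":0,"turn":0,"fingers":0.22},
  {"dx":0,"dy":0,"dz":0,"turn":0,"fingers":0.2},
  {"dx":0,"dy":0,"dz":0,"turn":0,"fingers":0.15},
  {"dx":0,"dy":0,"dz":0,"turn":0,"fingers":0.15},
], force=20)

```text
time_s: 21.3
position: [531.4, -250.8, 151.4]
ee_rot: [-0.316, -3.126, 0.0]
wrist_force: [0.4, -0.0, -5.6]
grip_width: 18.8
```

Run:
```python
from h import *
c=cam("wrist"); im,d=snap("wrist","w13.png"); s=manip.sense(); print(s["time_s"],s["position"],s["grip_width"],s["wrist_force"],s["moment"],tilt(c,im,d,-.202))
```

```text
21.35 [ 531.37861567 -250.76680037  151.37651138] 18.824798422025978 [ 0.31686238  0.08145292 -4.82188507] [0.03885155 0.31681232 0.04557657] (np.float64(9.67649017367747), np.float64(2.1487214977522773), 783, np.float64(1.1437918701501224))
```

```bash
cat >> h.py <<'E'
def row_of(c,th,yaw,tcp):
    th=np.radians(th); out=[]
    for y in(-80,80):
        r=np.array([-50+71,y,32-73.]); x=np.cos(th)*r[0]+np.sin(th)*r[2]; z=-np.sin(th)*r[0]+np.cos(th)*r[2]
        P=np.array([tcp[0]+np.cos(yaw)*x-np.sin(yaw)*r[1],tcp[1]+np.sin(yaw)*x+np.cos(yaw)*r[1],tcp[2]+18.4+z]); out.append(proj(c,P))
    return np.array(out).round(1)
E
python3 - <<'E'
from h import *
c=cam("wrist"); s=manip.sense()
for t in range(0,41,5): print(t,row_of(c,t,-.202,s["position"]).tolist())
E
```

```text
0 [[147.8, 240.9], [370.4, 240.7]]
5 [[148.2, 235.2], [370.0, 235.1]]
10 [[148.3, 229.6], [369.9, 229.5]]
15 [[148.3, 224.1], [369.9, 223.9]]
20 [[148.1, 218.6], [370.1, 218.4]]
25 [[147.7, 213.2], [370.5, 213.0]]
30 [[147.1, 207.9], [371.1, 207.7]]
35 [[146.3, 202.7], [371.9, 202.5]]
40 [[145.3, 197.6], [372.8, 197.4]]
```

View pics/w13.png

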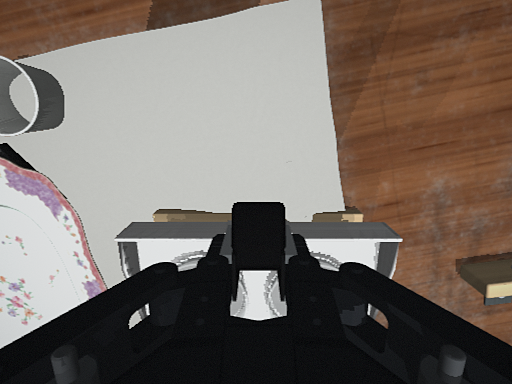

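Emit:
arm_command([
  {"dx":0,"dy":0,"dz":0.05,"turn":0,"fingers":0.15},
  {"dx":0,"dy":0,"dz":0.05,"turn":0,"fingers":0.15},
  {"dx":0,"dy":0,"dz":0.03,"turn":0,"fingers":0.15},
  {"dx":0,"dy":0,"dz":0,"turn":0,"fingers":0.15},
  {"dx":0,"dy":0,"dz":0.05,"turn":0,"fingers":0.15},
  {"dx":0,"dy":0,"dz":0.05,"turn":0,"fingers":0.15},
  {"dx":0,"dy":0,"dz":0.03,"turn":0,"fingers":0.15},
  {"dx":0,"dy":0,"dz":0,"turn":0,"fingers":0.15},
  {"dx":0,"dy":0,"dz":0,"turn":0,"fingers":0.15},
  {"dx":0,"dy":0,"dz":0,"turn":0,"fingers":0.15},
], force=20)

```text
time_s: 22.6
position: [531.9, -251.1, 152.2]
ee_rot: [0.316, 3.124, -0.001]
wrist_force: [-0.3, 0.2, -3.3]
grip_width: 19.2
```

```bash
cat >> h.py <<'E'
def edge(im):
    # bright thin line of back wall top -> row, cols 125-200
    g=im.astype(int).min(2); R=[]
    for u in list(range(140,200,5))+list(range(320,392,6)):
        col=g[180:262,u]; df=col[2:]-col[:-2]; R.append(180+int(np.argmax(df))+1)
    return np.median(R),sorted(R)[::4]
E
python3 - <<'E'
from h import *
c=cam("wrist"); im,d=snap("wrist","w14.png"); s=manip.sense(); print(s["time_s"],s["position"],s["grip_width"],s["wrist_force"],s["moment"])
for f in("w2","w3","w9","w12","w13","w14"): print(f,edge(cv2.imread(f"pics/{f}.png")))
E
```

```text
22.65 [ 532.17347456 -251.26705452  152.6660631 ] 19.081888601481676 [ 0.95342257  0.58881203 -3.93508661] [0.01398931 0.11703954 0.02681696]
w2 (np.float64(239.0), [238, 238, 239, 239, 240, 240])
w3 (np.float64(233.0), [233, 233, 233, 233, 233, 233])
w9 (np.float64(238.0), [238, 238, 238, 238, 238, 238])
w12 (np.float64(238.0), [238, 238, 238, 238, 238, 238])
w13 (np.float64(238.0), [238, 238, 238, 238, 238, 238])
w14 (np.float64(217.0), [217, 217, 217, 217, 217, 217])
```

View pics/w14.png

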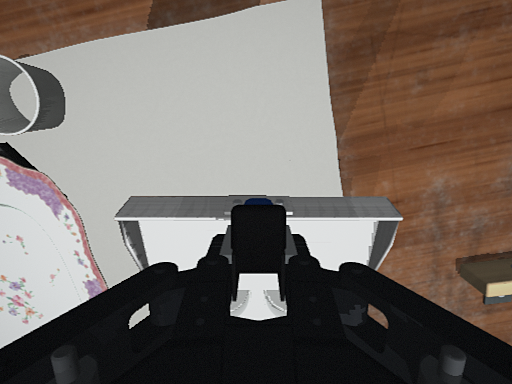

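Run:
```python
from h import *
s=manip.sense()
im,d=snap("top","t14.png");cv2.imwrite("pics/t14z.png",cv2.resize(im[120:220,270:410,::-1],None,fx=5.5,fy=5.5,interpolation=cv2.INTER_CUBIC))
im,d=snap("scene","s14.png");cv2.imwrite("pics/s14z.png",cv2.resize(im[90:250,240:440,::-1],None,fx=3.7,fy=3.7,interpolation=cv2.INTER_CUBIC))
s=manip.sense();print(s["wrist_force"])
```

```text
[ 0.58218589  0.13338169 -3.36365956]
```

View pics/t14z.png

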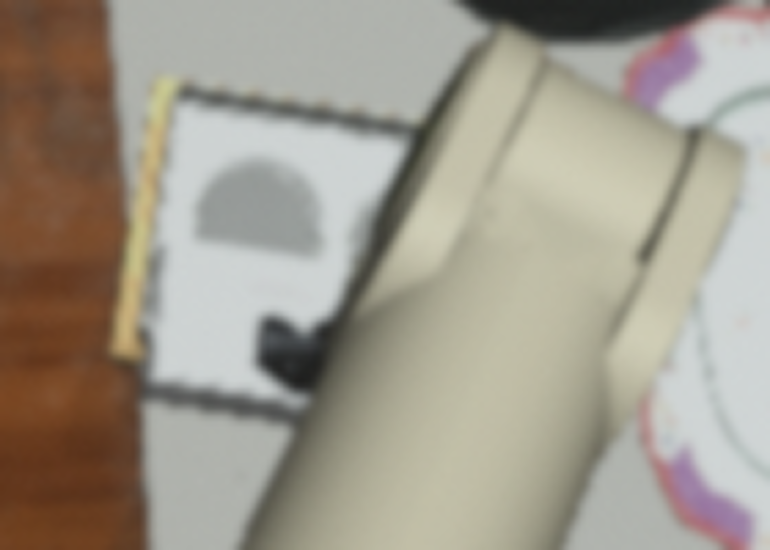

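View pics/s14z.png

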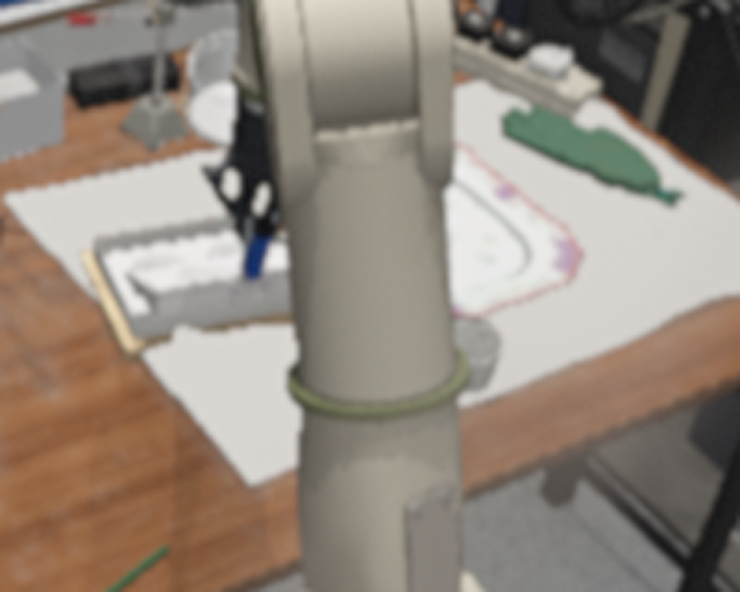

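Emit:
arm_command([
  {"dx":0,"dy":0,"dz":0.005,"turn":0,"fingers":0.15},
  {"dx":0,"dy":0,"dz":0.015,"turn":0,"fingers":0.15},
  {"dx":0,"dy":0,"dz":0.03,"turn":0,"fingers":0.15},
  {"dx":-0.002,"dy":0,"dz":0.045,"turn":0,"fingers":0.15},
  {"dx":-0.007,"dy":0.005,"dz":0.055,"turn":0.01,"fingers":0.15},
  {"dx":-0.015,"dy":0.015,"dz":0.06,"turn":0.02,"fingers":0.15},
  {"dx":-0.025,"dy":0.035,"dz":0.06,"turn":0.04,"fingers":0.15},
  {"dx":-0.035,"dy":0.065,"dz":0.06,"turn":0.06,"fingers":0.15},
  {"dx":-0.045,"dy":0.1,"dz":0.06,"turn":0.08,"fingers":0.15},
  {"dx":-0.055,"dy":0.135,"dz":0.06,"turn":0.1,"fingers":0.15},
], force=20)

```text
time_s: 24.0
position: [475.2, -114.0, 211.2]
ee_rot: [-0.157, -3.137, -0.0]
wrist_force: [-0.1, 0.9, -3.5]
grip_width: 18.9
```

Emit:
arm_command([
  {"dx":-0.008,"dy":0.035,"dz":0,"turn":0.02,"fingers":0.15},
  {"dx":-0.014,"dy":0.07,"dz":0,"turn":0.04,"fingers":0.15},
  {"dx":-0.018,"dy":0.1,"dz":0,"turn":0.06,"fingers":0.15},
  {"dx":-0.02,"dy":0.13,"dz":0,"turn":0.08,"fingers":0.15},
  {"dx":-0.02,"dy":0.152,"dz":0,"turn":0.1,"fingers":0.15},
  {"dx":-0.02,"dy":0.167,"dz":-0.01,"turn":0.1,"fingers":0.15},
  {"dx":-0.02,"dy":0.175,"dz":-0.025,"turn":0.1,"fingers":0.15},
  {"dx":-0.02,"dy":0.175,"dz":-0.04,"turn":0.1,"fingers":0.15},
  {"dx":-0.02,"dy":0.175,"dz":-0.05,"turn":0.1,"fingers":0.15},
  {"dx":-0.02,"dy":0.175,"dz":-0.05,"turn":0.1,"fingers":0.15},
], force=20)

```text
time_s: 25.25
position: [455.8, 58.3, 160.3]
ee_rot: [-0.005, -3.14, 0.001]
wrist_force: [-0.5, -0.2, -3.2]
grip_width: 18.9
```

Run:
```python
from h import *
c=cam("wrist"); im,d=snap("wrist","w15.png"); s=manip.sense(); print(s["time_s"],s["position"],s["grip_width"],s["wrist_force"],edge(im[:,:,::-1]),tilt(c,im,d,0))
im,d=snap("top","t15.png");cv2.imwrite("pics/t15z.png",cv2.resize(im[120:290,80:400,::-1],None,fx=2.5,fy=2.5,interpolation=cv2.INTER_CUBIC))
for t in (15,20,25,30): print(t,row_of(c,t,0,s["position"])[0])
P=cloud(cam("top"),d.astype(float))
ax=np.array([.9796,-.2011]); ay=np.array([.2011,.9796]); o=np.array([656.6,-276.2])
for r in manip.silhouettes("top","dish_a"):
    m=r["pixels"]; q=P[m]; x=np.median(q[:,:2],0); print(round(r["p"],2),m.sum(),x.round(),np.percentile(q[:,2],[5,50,95]).round(1),((x-o)@ax).round(1),((x-o)@ay).round(1))
```

```text
25.3 [456.27868218  58.52518782 161.06014748] 19.015538384345877 [-0.84345569 -0.14079307 -3.33914326] (np.float64(217.0), [217, 217, 217, 217, 217, 217]) (np.float64(14.572645898517866), np.float64(0.009928317554959985), 3687, np.float64(0.48192111719899083))
15 [148.6 225.7]
20 [148.4 220.2]
25 [147.9 214.8]
30 [147.3 209.5]
0.68 471 [ 672. -234.] [19.3 24.3 37.5] 6.5 44.1
0.61 407 [ 654. -324.] [19.6 24.3 37. ] 7.4 -47.1
```

View pics/t15z.png

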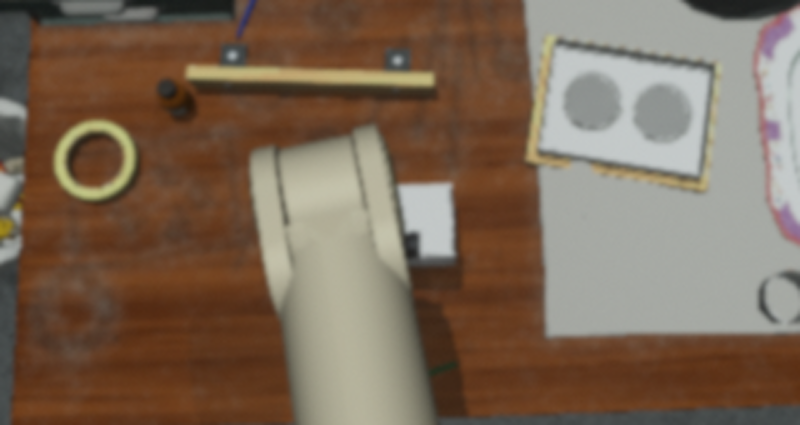

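View pics/w15.png

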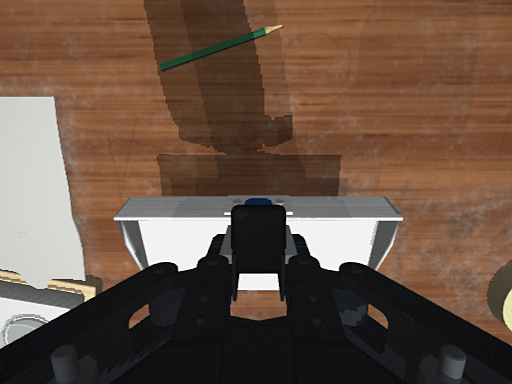

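Emit:
arm_command([
  {"dx":0.015,"dy":0,"dz":-0.03,"turn":0,"fingers":0.15},
  {"dx":0.03,"dy":0,"dz":-0.055,"turn":0,"fingers":0.15},
  {"dx":0.03,"dy":0,"dz":-0.066,"turn":0,"fingers":0.15},
  {"dx":0.027,"dy":0,"dz":-0.075,"turn":0,"fingers":0.15},
  {"dx":0.022,"dy":0,"dz":-0.083,"turn":0,"fingers":0.15},
  {"dx":0.017,"dy":0,"dz":-0.09,"turn":0,"fingers":0.15},
  {"dx":0.011,"dy":0,"dz":-0.097,"turn":0,"fingers":0.15},
  {"dx":0.006,"dy":0,"dz":-0.102,"turn":0,"fingers":0.15},
  {"dx":0.003,"dy":0,"dz":-0.105,"turn":0,"fingers":0.15},
  {"dx":0.003,"dy":0,"dz":-0.105,"turn":0,"fingers":0.15},
], force=20)

```text
time_s: 26.65
position: [459.6, 59.5, 56.7]
ee_rot: [0.002, 3.141, 0.001]
wrist_force: [-1.3, 0.2, 2.2]
grip_width: 18.6
```

Run:
```python
from h import *
c=cam("wrist"); im,d=snap("wrist","w16.png"); s=manip.sense(); print(s["time_s"],s["position"],s["grip_width"],s["wrist_force"],s["moment"],edge(im[:,:,::-1]),tilt(c,im,d,0))
P=cloud(c,d.astype(float)); print([P[v,258].round(1) for v in(280,290,300,310)],[P[245,u].round(1) for u in(150,380)])
```

```text
26.7 [459.61439135  59.48447257  56.73302351] 19.21638276524106 [-1.43780812  0.46506619  4.21745555] [ 0.20835696 -0.26313355  0.08805609] (np.float64(236.0), [236, 236, 236, 236, 237, 237]) (np.float64(1.6773366924547466), np.float64(-0.03288075963174803), 3754, np.float64(0.48243238645919145))
[array([531.2,  58.5,   4.4]), array([541.2,  58.4,   4.4]), array([551.6,  58.4,   3.9]), array([562.4,  58.4,   3.4])] [array([497.6, -31.6,   4.8]), array([497.6, 159.9,   6.1])]
```

View pics/w16.png

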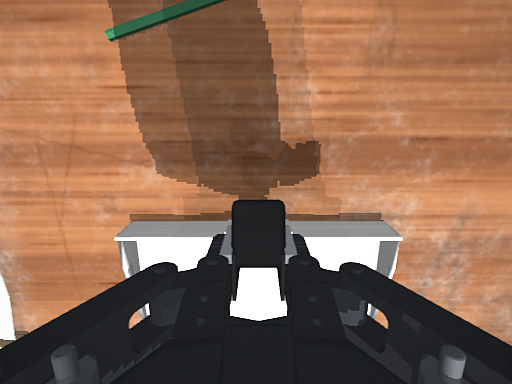

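Emit:
arm_command([
  {"dx":-0.001,"dy":0,"dz":-0.0015,"turn":0,"fingers":0.15},
  {"dx":-0.001,"dy":0,"dz":-0.0015,"turn":0,"fingers":0.24},
  {"dx":-0.001,"dy":0,"dz":-0.0015,"turn":0,"fingers":0.35},
  {"dx":-0.001,"dy":0,"dz":-0.0015,"turn":0,"fingers":0.6},
  {"dx":-0.001,"dy":0,"dz":-0.0015,"turn":0,"fingers":1},
  {"dx":-0.001,"dy":0,"dz":-0.0015,"turn":0,"fingers":1},
  {"dx":-0.001,"dy":0,"dz":0.01,"turn":0,"fingers":1},
  {"dx":-0.001,"dy":0,"dz":0.04,"turn":0,"fingers":1},
  {"dx":-0.001,"dy":0,"dz":0.09,"turn":0,"fingers":1},
  {"dx":-0.001,"dy":0,"dz":0.14,"turn":0,"fingers":1},
])

```text
time_s: 27.95
position: [458.2, 59.1, 198.7]
ee_rot: [0.003, 3.141, -0.0]
wrist_force: [1.1, 0.3, 0.8]
grip_width: 85.2
```

Emit:
arm_command([
  {"dx":0,"dy":0.03,"dz":0.03,"turn":0,"fingers":1},
  {"dx":0,"dy":0.08,"dz":0.05,"turn":0,"fingers":1},
  {"dx":0,"dy":0.13,"dz":0.05,"turn":0,"fingers":1},
  {"dx":0,"dy":0.18,"dz":0.05,"turn":0,"fingers":1},
  {"dx":0,"dy":0.22,"dz":0.05,"turn":0,"fingers":1},
  {"dx":0,"dy":0.25,"dz":0.05,"turn":0,"fingers":1},
  {"dx":0,"dy":0.26,"dz":0.05,"turn":0,"fingers":1},
  {"dx":0,"dy":0.26,"dz":0.05,"turn":0,"fingers":1},
  {"dx":0,"dy":0.26,"dz":0.05,"turn":0,"fingers":1},
  {"dx":0,"dy":0.26,"dz":0.05,"turn":0,"fingers":1},
])

```text
time_s: 29.2
position: [458.9, 317.9, 246.7]
ee_rot: [0.006, 3.141, -0.0]
wrist_force: [-0.4, -0.2, 0.1]
grip_width: 85.4
```

Run:
```python
from fit import *
s=manip.sense(); print(s["time_s"],s["position"],s["grip_width"],s["wrist_force"])
im,d=snap("top","t17.png");cv2.imwrite("pics/t17z.png",cv2.resize(im[120:290,80:400,::-1],None,fx=2.5,fy=2.5,interpolation=cv2.INTER_CUBIC))
c=cam("top");P=cloud(c,d.astype(float))
for q in("dish_a","scoop"):
  for r in manip.silhouettes("top",q):
    m=r["pixels"]; w=P[m]; print(q,round(r["p"],2),m.sum(),np.median(w[:,:2],0).round(),np.percentile(w[:,2],[5,50,95]).round(1))
im,d=snap("scene","s17.png");cv2.imwrite("pics/s17z.png",cv2.resize(im[90:300,90:440,::-1],None,fx=2.25,fy=2.25,interpolation=cv2.INTER_CUBIC))
```

```text
29.2 [458.88342062 317.89962149 246.73459215] 85.44122079388838 [-0.42342343 -0.20292524  0.1102207 ]
dish_a 0.66 389 [ 673. -236.] [19.8 24.3 34.1]
dish_a 0.59 454 [ 654. -325.] [19.9 24.6 37.5]
scoop 0.81 2266 [527.  59.] [-0.9  4.  60.1]
scoop 0.33 128 [682. 300.] [20.5 55.9 81. ]
```

View pics/t17z.png

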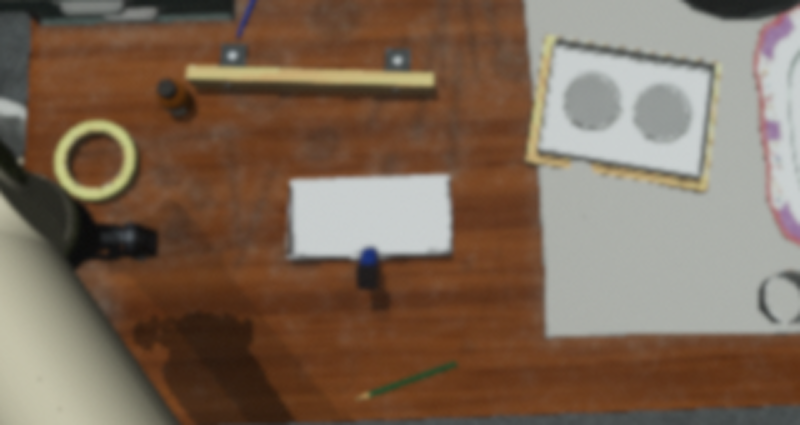

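View pics/s17z.png

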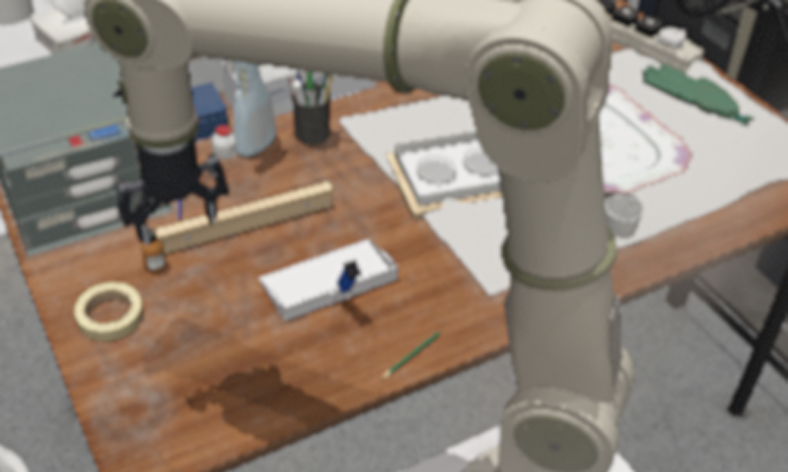

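The top view shows both dishes flat in the tray, at (592,100) and (662,112). The scoop lies flat on the bench around (370,218), and the bottle, tape and pot are where they were.

```bash
python3 -c "
from rig import manip
print(manip.close_job())"
```

```text
the job is handed in; nothing more can be done
None
```

The job is done and handed in at about 29 s. Both dishes lie in the tray, and the scoop is flat on the bench, released and clear of the tray.

- **Scooping:** I gripped the scoop by its handle and pushed the dishes against the stop. Wrist force read at most about 9 N forward and 12 N downward. I then lifted both dishes together, level on the pan.
- **Tilting:** The move interface cannot tilt the gripper. Over the tray I eased the grip to 20 N, and nothing moved. I then reopened the fingers slightly and gave two short upward jerks, which let the scoop swing lip-down in the fingers by about 15–20° (two estimates disagreed). The dishes slid off then; I only saw the result afterwards, not the slide itself.
- **Setting down:** Lowering the scoop lip-first onto the bench brought it back to within about 1° of flat, and I then let go.

**Last checks:**
- Both dishes lie side by side in the tray, about 90 mm apart. Their measured heights run from about 20 to 37 mm, which fits lying flat on the tray floor.
- The scoop is in the middle of the bench with its pan at about 4 mm. The gripper is open and touching nothing.
- The bottle, tape roll and pot look unmoved in the top picture.

One measurement was wrong along the way: my depth-based tilt figure read falsely high while the dishes were on the pan. I used the image row of the pan's back wall instead.

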